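# Bring the salt shaker round to the chopping board

## Task

The cook at the chopping board needs the salt. Lay a fingertip lightly on the rim of the wooden turntable and trace the rim round with it, leading the tray slowly until its salt shaker stands on the side of the board next to it, opposite the middle of that board's near edge; then take the finger away. Keep to the rim: the five things on the tray must ride along upright without being touched, and the onion and garlic stay as they lie.

Things in the scene. Friction and masses are not known exactly. Their poses are not given: they have to be found in the camera images.
- stand: Round black stand, 196 mm across, of a turntable (lazy Susan), fixed on the worktop. Origin: centre of its underside, on the turning axis, at the worktop; z up; its -y axis points to the middle of the chopping board's near edge (to about 8 mm). It carries the wooden tray.
- hub (a point): Point on the turning axis at the height of the tray's floor, 25 mm above the worktop. The round wooden tray is 280 mm across, with a flat floor and a raised lip as its rim: the lip is 9 mm wide (131 to 140 mm from the axis), its top 33 mm above the worktop.
- tray (a joint): Angle of the tray in rad, counter-clockwise from above is positive; 0 at the start, free to turn nearly two turns either way. It turns easily (about 0.3 N of drag at the rim) and stops almost at once when let go. A fingertip resting on the lip with a few newtons drags it round by friction.
- shaker: The salt shaker: slim clear shaker with a domed, pierced top, 44 mm across, 90 mm high, loose. Origin: centre of its underside, z up. All five things on the tray stand about 70 mm from the axis and 72 degrees apart; the shaker starts at one of the four places that do not face the board.
- tin: Food tin standing on the tray, 76 mm across, 58 mm high, loose; starts on the board's side. Origin: centre of its underside.
- jar: Small clear glass jar with a flat metal lid on the tray, 56 mm across, 65 mm high, loose. Origin: centre of its underside.
- pot: Low round lidded pot on the tray, 63 mm across, 34 mm high, loose. Origin: centre of its underside.
- spice_jar: Straight spice jar with a broad flat screw cap on the tray, 42 mm across, 106 mm high, loose. Origin: centre of its underside.
- board: Wooden chopping board, 301 x 214 x 18 mm, lying fixed on the right (-y) of the turntable, a long edge towards it about 35 mm from the tray's rim. Origin: centre of its underside; its y axis runs along its long side.
- onion: Onion on the board, 82 mm across, 94 mm high, loose, to be left alone. Origin: centre of its underside.
- garlic: Garlic bulb on the board, 50 mm across, 51 mm high, loose, to be left alone. Origin: centre of its underside.
Not all that is in view belongs to the job. Leave any black look-alike of the tin alone.

How it is judged:
On the way:
1. the tray is being led round by a fingertip on it (turned by more than 0.3 rad) (((contact force between the fingers and stand above 0.2 N and value of joint tray above 0.3 rad) or (contact force between the fingers and stand above 0.2 N and value of joint tray below -0.3 rad))), for 0.1 s.
At the end, for the whole second after the job is handed in: The shaker stands on the board's side of the turntable, within 27 mm to either side of the line from the axis to the middle of the board's near edge (about 22 degrees); all five things stand upright on the tray 50 to 90 mm from its axis, and the tray is at rest (x of shaker in the frame of stand between -0.027 and 0.027 m and y of shaker in the frame of stand below -0.04 m and linear speed of shaker below 0.01 m/s and velocity of joint tray between -0.05 and 0.05 rad/s and angle between each of tin, shaker, jar, pot, spice_jar's own z axis and vertical below 0.1 rad and horizontal distance between tin and hub between 0.05 and 0.09 m and height (world z) of tin between 0.018 and 0.035 m and horizontal distance between shaker and hub between 0.05 and 0.09 m and height (world z) of shaker between 0.018 and 0.035 m and horizontal distance between jar and hub between 0.05 and 0.09 m and height (world z) of jar between 0.018 and 0.035 m and horizontal distance between pot and hub between 0.05 and 0.09 m and height (world z) of pot between 0.018 and 0.035 m and horizontal distance between spice_jar and hub between 0.05 and 0.09 m and height (world z) of spice_jar between 0.018 and 0.035 m); the robot touches nothing.
It fails at once if one of the five things on the tray was touched by the robot (contact force between any of the fingers, the arm and tin above 0.5 N or contact force between any of the fingers, the arm and shaker above 0.5 N or contact force between any of the fingers, the arm and jar above 0.5 N or contact force between any of the fingers, the arm and pot above 0.5 N or contact force between any of the fingers, the arm and spice_jar above 0.5 N).
It fails at once if a thing on the tray was lifted or tipped (height (world z) of any of tin, shaker, jar, pot, spice_jar above 0.045 m or angle between any of tin, shaker, jar, pot, spice_jar's own z axis and vertical above 0.3 rad).
It fails at once if the tray was handled roughly: pressed with more than 40 N, or spun faster than 2.5 rad/s instead of led round (contact force between the fingers and stand above 40 N or velocity of joint tray above 2.5 rad/s or velocity of joint tray below -2.5 rad/s).
It fails at once if the fingers touched the tray well inside its rim (contact force between the fingers and stand above 0.5 N and horizontal distance between the grasp point and hub below 0.085 m).
It fails at once if the onion or garlic on the board was disturbed (distance of any of onion, garlic from where it was at the start of the episode above 0.02 m).
It also fails if it takes over 43 s, if anything falls off the work surface, if the arm or the gripper's body presses on something with over 40 N, if the wrist force passes 120 N, or if a joint passes its speed limit or range.

## Robot

A 6-joint arm with a two-finger parallel gripper is mounted at the origin on a cart in front of the work surface, level with it; the furniture and walls round the work are solid. World frame = base frame: x ahead of the robot, y to its left, z up, the work surface at z = 0. Lengths are in m, angles in rad, forces in N, time in s.
With the tool pointing down it reaches from about 0.35 to 0.975 m from the base axis. Payload 4.9 kg.
Tool frame: the origin (TCP) lies at the very end of the fingers, on their centre line; the grasp point (between the pads) lies 19 mm behind it; z points along the fingers, x is the direction in which the jaws open and shut, and the axes are right-handed (so a half turn about z gives the same grasp; the last joint's range is limited). The gripper opens to 85 mm and grips with 20 to 120 N. Pads are 22 mm wide; open, the fingers measure 114 mm over their backs; the gripper's body (76 mm by 85 mm) begins 54 mm behind the grasp point. The pads swing forward as they close: fully open they stand 13 mm farther back than shut.
Start: joints at [1.036, 0.053, 1.613, -0, 1.476, -0.119], TCP at [0.252, 0.572, 0.231] pointing down, gripper open.
Joint ranges: [-3.01, 3.01], [-1.01, 2.22], [0.06, 2.58], [-1.02, 4.17], [0.09, 2.62], [-3.14, 3.14]. Speed limits (rad/s): [2.57, 2.57, 3.14, 3.14, 3.14, 3.14].

## Interface

Orientations are given as a unit quaternion [w, x, y, z].
In Python, from plant import manip, imaging gives the robot as it stands.
- The arm moves only by the shell command python3 -m pendant 'ROWS'. ROWS is JSON, a list that holds one entry, the list of rows, each a list of 7 numbers: the turn, a rotation vector about the world's x, y, z in units of pi rad (1.0 is pi rad), then the shift along the world's x, y, z in units of 250 mm (1.0 is 250 mm), then the opening, from 0 (shut) to 1 (fully open). In form: [[[ax, ay, az, tx, ty, tz, claw], ...]]. A call has 1 to 20 rows; each row shifts and turns the commanded pose from where the row before left it; what a row does not reach is not made up. A row lasts 1/8 s, in which the tool goes at most 62.5 mm and 10.7 degrees, less where a joint would pass 70% of its speed; a pose out of reach is approached as far as the arm can. A call with a number of a shift or a turn outside -1 to 1 is refused whole. A call with a gripper value outside its range is refused whole. The fingers move at their own pace and stop on an object; the grip force is fixed at half the most. Time passes only in rows, so rows that do not move let the fingers close. It gives the time, the measured TCP pose, the force and the opening at its end, in the units of the state.
- manip.state(): the state, without advancing time (a new reading comes with each control period).
- imaging.grab_frame(name): name is "scene" or "top"; returns a dict with "frame" (420x560x3 uint8, blue, green, red), "mtx" (3x3 intrinsics, pixels), "world_to_cam" (4x4, takes a point from world to camera coordinates). Camera axes: x right, y down, z forward; pixel columns grow to the right and rows downward; lengths in m; the calibration is good to about 2 mm. A picture is of the moment at which its call begins. There is no depth.
- manip.job_done(): hands the job in, once; it reports no verdict.
The state is a dict: "time": time; "joint_pos": joint angles; "joint_vel": joint speeds; "joint_efforts": joint torques, N m; "tool_pos": TCP position; "tool_rot": TCP orientation; "contact_force": force on the tool from outside, world axes, zero at the start; "ft_torque": the same for the moment, N m; "gripper_width": opening from 0.0 (shut) to 1.0 (fully open).
Only numpy, scipy, OpenCV 4.12 (cv2) and the standard library are available. Lean on these libraries where they do the work, as an engineer would, in place of code of your own. Each camera call takes 0.05 s, during which the arm holds its last target. There are 200 camera calls.

## Working session

There is one attempt and no reset: what is moved stays moved. The work goes in short steps, Python scripts to look and compute and a shell command to move; the robot and the scene stay as the last step left them, time stands still between calls to the robot, and variables do not carry over. Pictures are saved under pics/ and viewed, about 8 in all and at most 12, crops included, and the job is handed in when it is done.

```bash
mkdir -p pics; python3 - <<'E'
from plant import manip, imaging
import cv2,json
for n in("scene","top"):
    f=imaging.grab_frame(n); cv2.imwrite(f"pics/{n}0.png",f["frame"]); print(n,f["mtx"].round(1).tolist(),f["world_to_cam"].round(4).tolist())
print(manip.state())
E
```

```text
scene [[402.4, 0.0, 278.5], [0.0, 402.4, 209.8], [0.0, 0.0, 1.0]] [[0.7683, -0.6398, -0.0194, -0.6077], [-0.4926, -0.5717, -0.6562, 0.0523], [0.4088, 0.5137, -0.7544, 0.9864], [0.0, 0.0, 0.0, 1.0]]
top [[444.9, 0.0, 278.1], [0.0, 444.9, 214.0], [0.0, 0.0, 1.0]] [[0.02, -0.9996, 0.0175, -0.3541], [-0.9935, -0.0218, -0.1115, 0.4713], [0.1118, -0.0152, -0.9936, 0.9419], [0.0, 0.0, 0.0, 1.0]]
{'time': 0.1, 'joint_pos': array([ 1.03598659e+00,  5.33136114e-02,  1.61416263e+00, -1.08432726e-05,
        1.47602241e+00, -1.18994030e-01]), 'joint_vel': array([-0.00035711, -0.00062791, -0.00246649,  0.00136188,  0.0016123 ,
        0.00076401]), 'joint_efforts': array([ 4.64693749e-04, -3.94901597e+01, -3.71363032e+01, -1.32874502e-04,
        3.94620394e-03, -2.57784343e-06]), 'tool_pos': array([0.25216517, 0.57124615, 0.23016831]), 'tool_rot': array([ 4.26635599e-04,  8.37834720e-01,  5.45923140e-01, -8.52180956e-04]), 'contact_force': array([-0.31994655, -0.39683301, -0.23442245]), 'ft_torque': array([0.02932111, 0.00221857, 0.07115525]), 'gripper_width': 1.0016606775959314}
```

View pics/scene0.png

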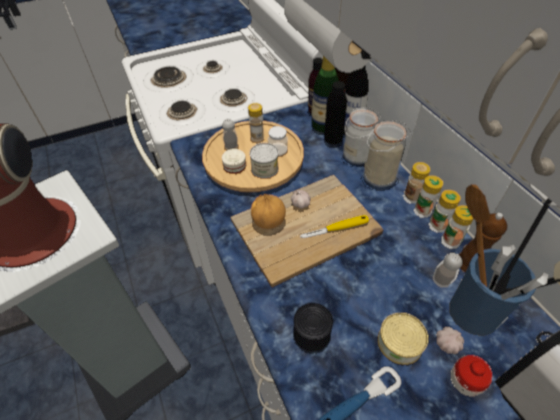

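View pics/top0.png

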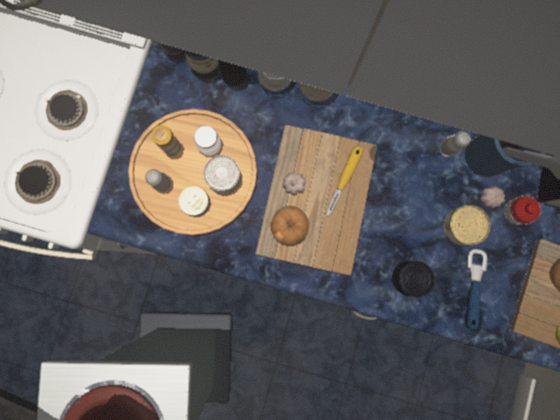

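The tray is at about (193,171) in the top picture. On it I see the tin at (222,174), pot (193,201), white-lidded jar (207,140), tall amber-capped spice jar (165,138) and a slim grey-topped thing at (155,180). Candidates for the shaker are that one at (155,180), the spice jar at (165,138), and an off-tray shaker at (455,143). I'll check the choice in a close crop and do the geometry.

```bash
cat > h.py <<'E'
import numpy as np,cv2
from plant import imaging
def ray(f,u,v,z):
    W=np.linalg.inv(f["world_to_cam"]); d=W[:3,:3]@np.linalg.inv(f["mtx"])@[u,v,1]; o=W[:3,3]
    return (o+d*(z-o[2])/d[2])[:2]
def pix(f,p):
    c=f["world_to_cam"]@[*p,1]; q=f["mtx"]@c[:3]; return q[:2]/q[2]
E
python3 - <<'E'
from h import *
f=imaging.grab_frame("top");s=imaging.grab_frame("scene")
a=cv2.resize(f["frame"][95:265,115:300],None,fx=3.2,fy=3.2,interpolation=2)[:, :]
b=cv2.resize(s["frame"][90:200,190:310],None,fx=3.2,fy=3.2,interpolation=2)
b=cv2.resize(s["frame"][90:200,190:320],None,fx=4,fy=4,interpolation=2)
cv2.imwrite("pics/topc.png",a);cv2.imwrite("pics/scenec.png",b)
E
```

```text
(no output)
```

View pics/topc.png

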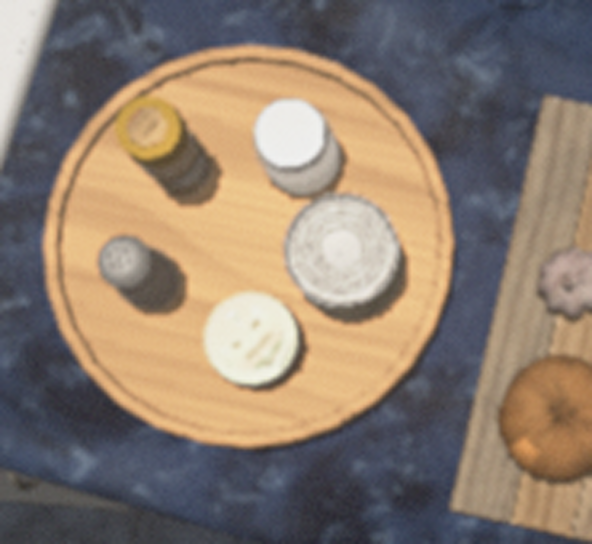

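View pics/scenec.png

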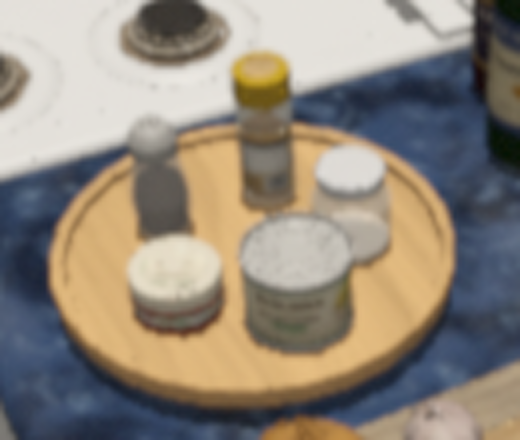

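The crops confirm the choice: the slim thing with a pierced, domed grey top at crop (123,256) is the shaker. Crop (150,130) is the broad yellow-capped spice jar.

```bash
python3 - <<'E'
from h import *
f=imaging.grab_frame("top")
P=lambda u,v,z:ray(f,115+u/3.2,95+v/3.2,z)
ext=[P(44,246,.03),P(454,246,.03),P(249,44,.03),P(249,448,.03)]
h=(ext[0]+ext[1]+ext[2]+ext[3])/4
print("hub",h,[np.linalg.norm(e-h).round(4) for e in ext])
c1,c2=P(548,97,.018),P(452,512,.018);m=(c1+c2)/2
print("board",c1,c2,np.linalg.norm(c1-c2),m)
e=(c2-c1)/np.linalg.norm(c2-c1);n=np.array([e[1],-e[0]]);
ang=lambda p:np.degrees(np.arctan2(*(p-h)[::-1]))
print("to board angle",ang(m),"perp foot offset",(h-m)@e, np.linalg.norm(m-h),"edge normal deg",np.degrees(np.arctan2(n[1],n[0])))
for k,(u,v,z) in dict(shaker=(124,256,.112),tin=(343,250,.083),jar=(291,133,.09),pot=(252,338,.058),spice=(150,128,.131)).items():
    p=P(u,v,z);print(k,p.round(4),np.linalg.norm(p-h).round(4),ang(p).round(1))
from plant import manip
R=manip.state()["tool_rot"]; from scipy.spatial.transform import Rotation as Q
print(Q.from_quat(np.roll(R,-1)).as_matrix().round(3))
E
```

```text
hub [ 0.56885721 -0.15493101] [np.float64(0.1402), np.float64(0.1406), np.float64(0.1423), np.float64(0.14)]
board [ 0.68214258 -0.35867845] [ 0.38886791 -0.29836166] 0.2994130017595819 [ 0.53550524 -0.32852005]
to board angle -100.87580574099796 perp foot offset 0.002301328063379914 0.17676399246359073 edge normal deg 78.3782272286476
shaker [ 0.5427 -0.0918] 0.0683 112.5
tin [ 0.5557 -0.2254] 0.0717 -100.6
jar [ 0.6308 -0.1898] 0.071 -29.4
pot [ 0.5001 -0.1644] 0.0694 -172.2
spice [ 0.6199 -0.1088] 0.0688 42.1
[[ 0.404  0.915 -0.   ]
 [ 0.915 -0.404 -0.001]
 [-0.001 -0.    -1.   ]]
```

The hub is at (0.569,-0.155). The shaker sits at about +113° and has to reach about -101°, so I'll lead the tray about +146° counter-clockwise. The finger starts on the rim at 77°, midway between shaker and spice jar, and ends at about 223°, which keeps it clear of the board. First I move above the start with the gripper shut.

```bash
python3 -m pendant '[[[0,0,0,0.087,-0.1485,0,0],[0,0,0,0.087,-0.1485,0,0],[0,0,0,0.087,-0.1485,0,0],[0,0,0,0.087,-0.1485,0,0],[0,0,0,0.087,-0.1485,0,0],[0,0,0,0.087,-0.1485,0,0],[0,0,0,0.087,-0.1485,0,0],[0,0,0,0.087,-0.1485,0,0],[0,0,0,0.087,-0.1485,0,0],[0,0,0,0.087,-0.1485,0,0],[0,0,0,0.087,-0.1485,0,0],[0,0,0,0.087,-0.1485,0,0],[0,0,0,0.087,-0.1485,0,0],[0,0,0,0.087,-0.1485,0,0],[0,0,0,0.087,-0.1485,0,0],[0,0,0,0.087,-0.1485,0,0],[0,0,0,0,0,0,0],[0,0,0,0,0,0,0]]]'; python3 -c "
from plant import manip;s=manip.state();print(s['joint_pos'].round(3),s['contact_force'])"
```

```text
time: 2.5
tool_pos: [0.6001, -0.022, 0.231]
tool_rot: [-0.0, 0.838, 0.546, -0.0]
contact_force: [-0.3, -0.2, -0.5]
gripper_width: -0.002
[-0.161 -0.004  1.671  0.     1.475 -1.316] [-0.32498565 -0.20097719 -0.48560013]
```

```bash
python3 -m pendant '[[[0,0,0,0,0,-0.12,0],[0,0,0,0,0,-0.12,0],[0,0,0,0,0,-0.12,0],[0,0,0,0,0,-0.12,0],[0,0,0,0,0,-0.12,0],[0,0,0,0,0,-0.12,0],[0,0,0,0,0,-0.03,0],[0,0,0,0,0,0,0]]]'; python3 - <<'E'
from h import *
f=imaging.grab_frame("top");s=imaging.grab_frame("scene")
b=cv2.resize(s["frame"][60:200,180:320],None,fx=4,fy=4,interpolation=2)
cv2.imwrite("pics/a1.png",b)
E
```

```text
time: 3.5
tool_pos: [0.6002, -0.0216, 0.044]
tool_rot: [-0.0, 0.838, 0.546, -0.0]
contact_force: [0.1, 0.4, 0.1]
gripper_width: 0.002
```

View pics/a1.png

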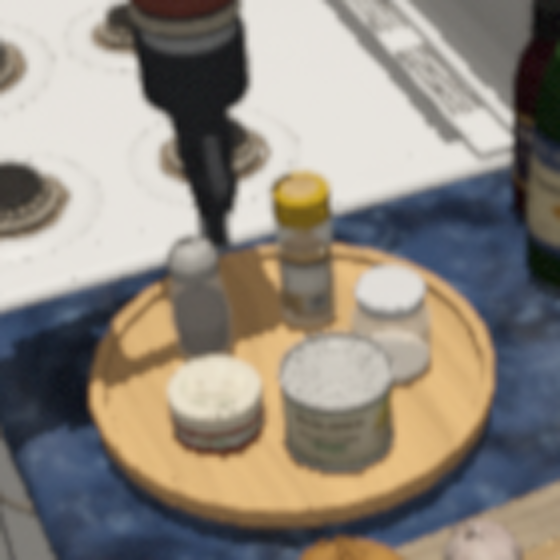

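The shut fingertip hangs at (220,240) in the crop, just above the rim between shaker and spice jar, well clear of both. Next I feel downwards.

```bash
python3 -m pendant '[[[0,0,0,0,0,-0.016,0],[0,0,0,0,0,-0.016,0],[0,0,0,0,0,-0.008,0],[0,0,0,0,0,-0.004,0],[0,0,0,0,0,0,0]]]'; python3 -m pendant '[[[0,0,0,0,0,-0.004,0],[0,0,0,0,0,0,0]]]'
```

```text
time: 4.22
tool_pos: [0.6008, -0.0224, 0.0331]
tool_rot: [0.0, 0.838, 0.546, 0.0]
contact_force: [1.0, -1.5, 1.1]
gripper_width: 0.001
time: 4.47
tool_pos: [0.6015, -0.0226, 0.033]
tool_rot: [0.001, 0.838, 0.546, 0.001]
contact_force: [0.5, -1.0, 5.0]
gripper_width: 0.0
```

Contact holds at about 5 N. I'll work out the arc increments for a 60° first leg.

```bash
cat >> h.py <<'E'
def arc(a0,step,n,r=.1355):
    a=np.radians(a0+step*np.arange(n+1)); p=np.c_[np.cos(a),np.sin(a)]*r/.25
    d=np.diff(p.round(3),axis=0).round(3); print([tuple(map(float,x)) for x in d])
E
python3 -c "
from h import *
arc(76.4,3,20)"
```

```text
[(-0.027, 0.006), (-0.028, 0.004), (-0.029, 0.003), (-0.028, 0.002), (-0.028, 0.0), (-0.029, -0.002), (-0.028, -0.003), (-0.028, -0.004), (-0.028, -0.006), (-0.027, -0.007), (-0.027, -0.009), (-0.027, -0.01), (-0.025, -0.011), (-0.026, -0.013), (-0.024, -0.014), (-0.024, -0.016), (-0.023, -0.016), (-0.022, -0.018), (-0.021, -0.019), (-0.021, -0.02)]
```

```bash
python3 -m pendant '[[[0,0,0,-0.027,0.006,-0.002,0],[0,0,0,-0.028,0.004,0,0],[0,0,0,-0.029,0.003,0,0],[0,0,0,-0.028,0.002,0,0],[0,0,0,-0.028,0,0,0],[0,0,0,-0.029,-0.002,0,0]]]'; python3 - <<'E'
from h import *
f=imaging.grab_frame("top")
cv2.imwrite("pics/a2.png",cv2.resize(f["frame"][95:265,95:280],None,fx=3.2,fy=3.2,interpolation=2))
E
```

```text
time: 5.22
tool_pos: [0.5594, -0.019, 0.033]
tool_rot: [0.001, 0.838, 0.546, 0.001]
contact_force: [0.7, 1.0, 6.7]
gripper_width: 0.0
```

View pics/a2.png

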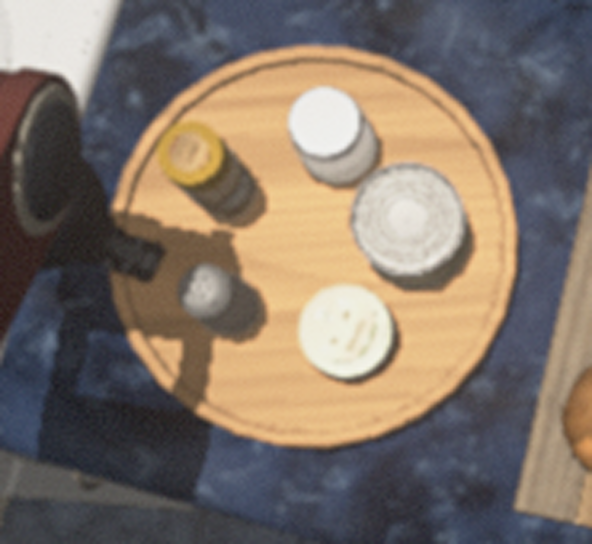

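The tray follows: the tin moved to (409,218) and the shaker's top is now at (207,285) in the crop. The tip at (140,255) stays on the rim between shaker and spice jar. Continuing.

```bash
python3 -m pendant '[[[0,0,0,-0.028,-0.003,0,0],[0,0,0,-0.028,-0.004,0,0],[0,0,0,-0.028,-0.006,0,0],[0,0,0,-0.027,-0.007,0,0],[0,0,0,-0.027,-0.009,0,0],[0,0,0,-0.027,-0.01,0,0],[0,0,0,-0.025,-0.011,0,0],[0,0,0,-0.026,-0.013,0,0],[0,0,0,-0.024,-0.014,0,0],[0,0,0,-0.024,-0.016,0,0],[0,0,0,-0.023,-0.016,0,0],[0,0,0,-0.022,-0.018,0,0],[0,0,0,-0.021,-0.019,0,0],[0,0,0,-0.021,-0.02,0,0]]]'; python3 - <<'E'
from h import *
f=imaging.grab_frame("top")
cv2.imwrite("pics/a3.png",cv2.resize(f["frame"][95:265,95:280],None,fx=3.2,fy=3.2,interpolation=2))
from plant import manip
p=manip.state()["tool_pos"][:2]-[.5689,-.1549]
a=np.degrees(np.arctan2(p[1],p[0]));print(np.linalg.norm(p),a)
arc(136.4,3,20);arc(196.4,3,12)
E
```

```text
time: 7.02
tool_pos: [0.4718, -0.0609, 0.033]
tool_rot: [0.001, 0.838, 0.546, 0.001]
contact_force: [0.8, 0.6, 7.9]
gripper_width: 0.001
0.1351644388574629 136.25038896140643
[(-0.019, -0.021), (-0.017, -0.022), (-0.017, -0.023), (-0.016, -0.024), (-0.014, -0.025), (-0.013, -0.025), (-0.011, -0.026), (-0.011, -0.026), (-0.008, -0.027), (-0.008, -0.028), (-0.006, -0.027), (-0.004, -0.028), (-0.003, -0.029), (-0.002, -0.028), (0.0, -0.028), (0.002, -0.029), (0.003, -0.028), (0.004, -0.028), (0.006, -0.028), (0.007, -0.027)]
[(0.009, -0.027), (0.01, -0.027), (0.011, -0.025), (0.013, -0.026), (0.014, -0.024), (0.016, -0.024), (0.016, -0.023), (0.018, -0.022), (0.019, -0.021), (0.02, -0.021), (0.021, -0.019), (0.022, -0.017)]
```

View pics/a3.png

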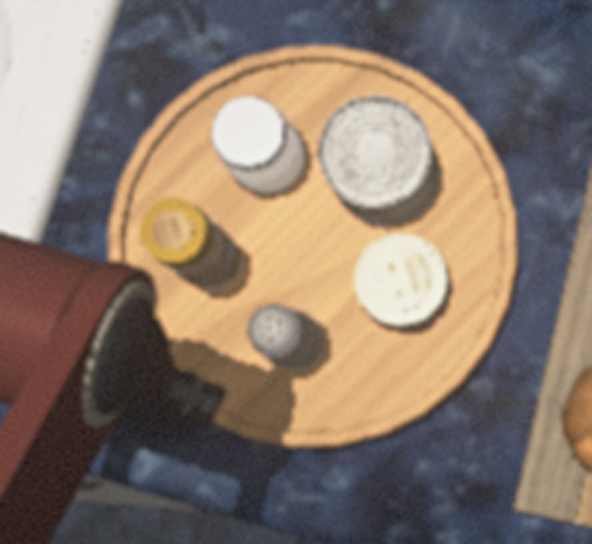

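The tray kept turning with everything upright: shaker top at (270,328), finger at (205,400), still between shaker and spice jar. Pressing force is 8 N. Next leg.

```bash
python3 -m pendant '[[[0,0,0,-0.019,-0.021,0,0],[0,0,0,-0.017,-0.022,0,0],[0,0,0,-0.017,-0.023,0,0],[0,0,0,-0.016,-0.024,0,0],[0,0,0,-0.014,-0.025,0,0],[0,0,0,-0.013,-0.025,0,0],[0,0,0,-0.011,-0.026,0,0],[0,0,0,-0.011,-0.026,0,0],[0,0,0,-0.008,-0.027,0,0],[0,0,0,-0.008,-0.028,0,0],[0,0,0,-0.006,-0.027,0,0],[0,0,0,-0.004,-0.028,0,0],[0,0,0,-0.003,-0.029,0,0],[0,0,0,-0.002,-0.028,0,0],[0,0,0,0,-0.028,0,0],[0,0,0,0.002,-0.029,0,0],[0,0,0,0.003,-0.028,0,0],[0,0,0,0.004,-0.028,0,0],[0,0,0,0.006,-0.028,0,0],[0,0,0,0.007,-0.027,0,0]]]'; python3 - <<'E'
from h import *
f=imaging.grab_frame("top")
cv2.imwrite("pics/a4.png",cv2.resize(f["frame"][95:265,95:280],None,fx=3.2,fy=3.2,interpolation=2))
h=np.array([.5689,-.1549])
from plant import manip
p=manip.state()["tool_pos"][:2]-h
print(np.linalg.norm(p),np.degrees(np.arctan2(p[1],p[0])))
p=ray(f,95+270/3.2,95+328/3.2,.112)-h;print("shaker in a3",np.linalg.norm(p),np.degrees(np.arctan2(p[1],p[0])))
E
```

```text
time: 9.57
tool_pos: [0.4402, -0.193, 0.033]
tool_rot: [0.001, 0.838, 0.546, 0.001]
contact_force: [0.8, 0.4, 8.7]
gripper_width: 0.002
0.1342726941714098 -163.15293767302813
shaker in a3 0.0713105191266003 172.0594641693671
```

View pics/a4.png

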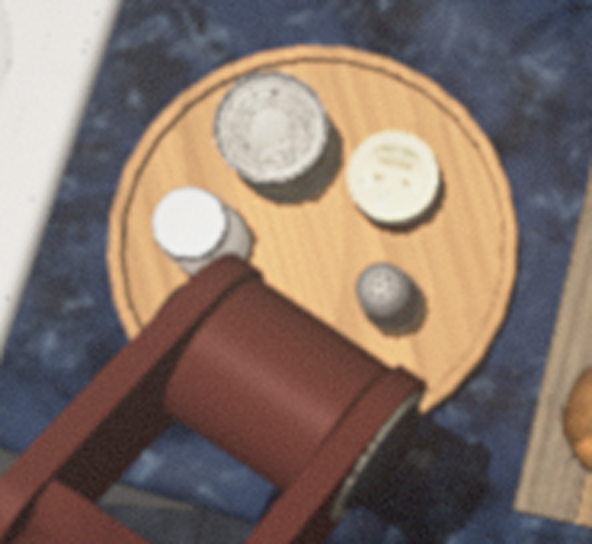

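```bash
python3 - <<'E'
from h import *
f=imaging.grab_frame("top");h=np.array([.5689,-.1549])
for u,v,z in((385,292,.112),(395,178,.058),(272,127,.083),(189,223,.09)):
    p=ray(f,95+u/3.2,95+v/3.2,z)-h;print(np.linalg.norm(p),np.degrees(np.arctan2(p[1],p[0])))
print("onion",ray(f,290,226,.07))
E
```

```text
0.07646838095936492 -127.18714114351567
0.0708151515819571 -54.84411845365905
0.06964687686642866 17.154358605923136
0.06948012156522117 90.24294626924754
onion [ 0.44953917 -0.36882832]
```

The pot, tin and jar agree on about 118° turned. The shaker is at -127° with the target at -101°, so 27° more. The finger stays over 12 cm from the onion's axis.

```bash
python3 -m pendant '[[[0,0,0,0.009,-0.027,0,0],[0,0,0,0.01,-0.027,0,0],[0,0,0,0.011,-0.025,0,0],[0,0,0,0.013,-0.026,0,0],[0,0,0,0.014,-0.024,0,0],[0,0,0,0.016,-0.024,0,0],[0,0,0,0.016,-0.023,0,0],[0,0,0,0.018,-0.022,0,0],[0,0,0,0.019,-0.021,0,0],[0,0,0,0,0,0,0]]]'; python3 - <<'E'
from h import *
f=imaging.grab_frame("top")
cv2.imwrite("pics/a5.png",cv2.resize(f["frame"][95:265,95:280],None,fx=3.2,fy=3.2,interpolation=2))
E
```

```text
time: 10.92
tool_pos: [0.4717, -0.248, 0.033]
tool_rot: [0.002, 0.838, 0.546, 0.001]
contact_force: [0.5, -0.4, 7.6]
gripper_width: -0.004
```

View pics/a5.png

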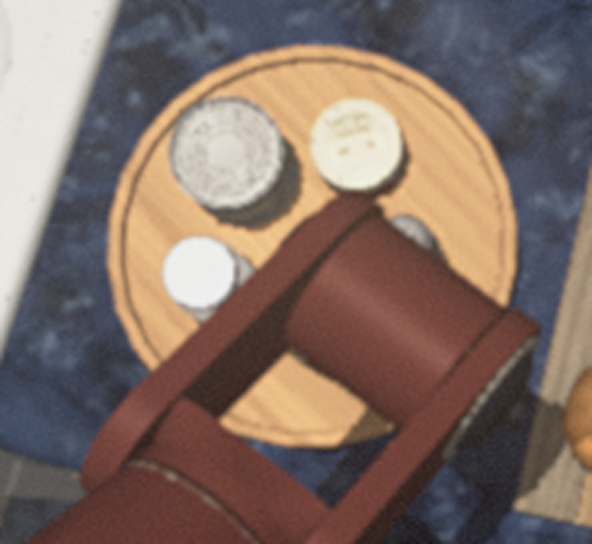

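The shaker shows at (412,238), half under the wrist; pot (357,145), tin (227,152) and jar (200,273) have turned along. I'll lift straight up, then retreat towards the base and check.

```bash
python3 -m pendant '[[[0,0,0,0,0,0.02,0],[0,0,0,0,0,0.06,0],[0,0,0,0,0,0.12,0],[0,0,0,0,0,0.15,0],[0,0,0,0,0,0.15,0],[0,0,0,0,0,0.15,0],[0,0,0,0,0,0.15,0],[0,0,0,-0.1,0.1,0,0],[0,0,0,-0.1,0.1,0,0],[0,0,0,-0.1,0.1,0,0],[0,0,0,0,0.15,0,0],[0,0,0,0,0.15,0,0],[0,0,0,0,0.15,0,0],[0,0,0,0,0.15,0,0],[0,0,0,0,0.15,0,0],[0,0,0,0,0.15,0,0],[0,0,0,0,0,0,0],[0,0,0,0,0,0,0]]]'; python3 - <<'E'
from h import *
f=imaging.grab_frame("top")
cv2.imwrite("pics/a6.png",cv2.resize(f["frame"][95:265,115:300],None,fx=3.2,fy=3.2,interpolation=2))
E
```

```text
time: 13.22
tool_pos: [0.395, 0.0527, 0.2315]
tool_rot: [0.0, 0.838, 0.546, -0.0]
contact_force: [0.5, -0.5, 0.4]
gripper_width: -0.002
```

View pics/a6.png

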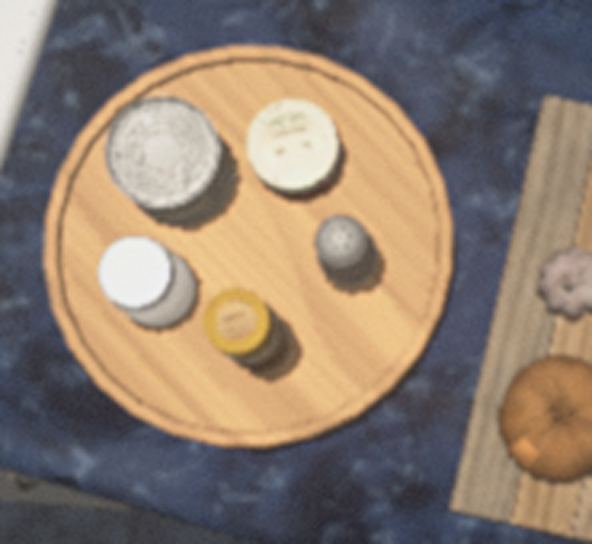

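```bash
python3 - <<'E'
from h import *
f=imaging.grab_frame("top");h=np.array([.5689,-.1549]);m=np.array([.5355,-.3285])
e=(m-h)/np.linalg.norm(m-h)
for k,u,v,z in(("shaker",342,241,.112),("shaker base-ish",347,248,.08),("pot",293,146,.058),("tin",165,152,.083),("jar",137,274,.09),("spice",238,322,.131)):
    p=ray(f,115+u/3.2,95+v/3.2,z)-h;print(k,np.linalg.norm(p).round(4),np.degrees(np.arctan2(p[1],p[0])).round(1),"along",(p@e).round(4),"off",(p@[-e[1],e[0]]).round(4))
E
```

```text
shaker 0.0742 -100.4 along 0.0742 off 0.0006
shaker base-ish 0.0735 -98.8 along 0.0735 off 0.0027
pot 0.0697 -27.0 along 0.0193 off 0.067
tin 0.0685 44.2 along -0.0562 off 0.0392
jar 0.0688 119.1 along -0.0527 off -0.0442
spice 0.0705 -169.0 along 0.0263 off -0.0655
```

The shaker is within 1–3 mm of the line, well inside 27 mm. Everything stands 68–75 mm from the axis, upright, and the arm is clear. Handing in.

```bash
python3 -c "
from plant import manip;print(manip.job_done())"
```

```text
the job is handed in; nothing more can be done
None
```

The salt shaker now stands on the board's side of the turntable, and the job is handed in; it reported no verdict. I laid the shut fingertip on the rim between the shaker and the spice jar, pressing with 5–9 N. I then led the tray about 145° counter-clockwise at roughly 0.4 rad/s, lifted straight off and backed the arm away, finishing by about 13 s.

**Shaker position:** the last top picture puts it 1–3 mm off the line from the axis to the middle of the board's near edge, where 27 mm is allowed. It is about 74 mm from the axis.

**Other checks:** all five things look upright, 68–75 mm from the axis. The onion and garlic look unmoved, and the tool force reads about zero.

**Disagreements:**
- At the 120° check the tray had turned about 118°, so it slipped about 2° behind the finger.
- My readings of the shaker's distance from the axis ranged from 68 to 76 mm, which I put down to reading the small dome in the picture.

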